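Put the wardrobe lamps on their charging dock

TASK

First switch the charging dock off by pushing its lever all the way over towards the robot. Then slide every cordless wardrobe lamp onto a rail of its own, from the open end, until it is fully home and the sprung catch snaps up into it; the lamps' housings are thin, so grip lightly and do not ram them, and leave the other things on the counter alone. When all the lamps are home, switch the dock on again by pushing the lever all the way over, away from the robot.

Things in the scene. Friction and masses are not known exactly. Their poses are not given: they have to be found in the camera images.
- lamp0: white cordless wardrobe lamp, 96 long (its x), 50 wide (its y), 32 mm high, on top a grey grip rib 60 mm long (x), 22 wide (y), 32 to 56 mm above the underside. Origin: centre of the underside, z up. 0.2 to 0.4 kg. A channel for the rail runs under it along x; either end may go first. Stands loose on the counter, or is absent (None). Fingers: at most 120 N on it (both added).
- lamp1: white cordless wardrobe lamp, 96 long (its x), 50 wide (its y), 32 mm high, on top a grey grip rib 60 mm long (x), 22 wide (y), 32 to 56 mm above the underside. Origin: centre of the underside, z up. 0.2 to 0.4 kg. A channel for the rail runs under it along x; either end may go first. Stands loose on the counter, or is absent (None). Fingers: at most 120 N on it (both added).
- lamp2: white cordless wardrobe lamp, 96 long (its x), 50 wide (its y), 32 mm high, on top a grey grip rib 60 mm long (x), 22 wide (y), 32 to 56 mm above the underside. Origin: centre of the underside, z up. 0.2 to 0.4 kg. A channel for the rail runs under it along x; either end may go first. Stands loose on the counter, or is absent (None). Fingers: at most 120 N on it (both added).
- lamp3: white cordless wardrobe lamp, 96 long (its x), 50 wide (its y), 32 mm high, on top a grey grip rib 60 mm long (x), 22 wide (y), 32 to 56 mm above the underside. Origin: centre of the underside, z up. 0.2 to 0.4 kg. A channel for the rail runs under it along x; either end may go first. Stands loose on the counter, or is absent (None). Fingers: at most 120 N on it (both added).
- dock: charging dock, fixed: black plate 227 (x) by 308 (y) by 8 mm, x from -108 to +119 mm; origin on the counter; x runs along the rails, away from the robot. Four aluminium T-rails at y = -114, -38, +38, +114 mm (0 to 3), from x = 0 (rounded open end) to 97 mm (end stop: black housing 38 mm high). Set a lamp on the bare plate in front of a rail (x -108 to 0), then slide it in +x.
- home0 (a point): where a lamp's origin is when fully home on rail 0: on the plate's top, x = 48 mm; axes as the dock's. Rail: stem 12 mm wide, 12 high; head 30 wide, 6 thick, top 26 mm above the counter. Lamp's channel: slot 16 mm wide between lips 10.5 mm high, then a cavity 34 wide up to 19.5 mm: 2 mm play each side, 1.5 mm above and below the head.
- entry0 (a point): point on the plate's top 104 mm before home0 along the dock's -x, where a lamp's origin can be set down with 8 mm to spare before rail 0's open end; axes as the dock's. A lamp held by its rib and pressed hard on the plate can tip forward and bind when slid: let it rest lightly, or hold it up to 1 mm above the plate
- catch0 (a joint): sprung steel catch of rail 0: a rounded bump 10 mm wide, standing 5 mm above the rail's head at home0. Value: how far it is pressed down (m), 0 when free or snapped up into the pocket (25 mm long) in the lamp's middle, about 0.0035 while a lamp rides over it. Sliding a lamp over it takes about 5 to 12 N.
- home1 (a point): where a lamp's origin is when fully home on rail 1: on the plate's top, x = 48 mm; axes as the dock's. Rail: stem 12 mm wide, 12 high; head 30 wide, 6 thick, top 26 mm above the counter. Lamp's channel: slot 16 mm wide between lips 10.5 mm high, then a cavity 34 wide up to 19.5 mm: 2 mm play each side, 1.5 mm above and below the head.
- entry1 (a point): point on the plate's top 104 mm before home1 along the dock's -x, where a lamp's origin can be set down with 8 mm to spare before rail 1's open end; axes as the dock's. A lamp held by its rib and pressed hard on the plate can tip forward and bind when slid: let it rest lightly, or hold it up to 1 mm above the plate
- catch1 (a joint): sprung steel catch of rail 1: a rounded bump 10 mm wide, standing 5 mm above the rail's head at home1. Value: how far it is pressed down (m), 0 when free or snapped up into the pocket (25 mm long) in the lamp's middle, about 0.0035 while a lamp rides over it. Sliding a lamp over it takes about 5 to 12 N.
- home2 (a point): where a lamp's origin is when fully home on rail 2: on the plate's top, x = 48 mm; axes as the dock's. Rail: stem 12 mm wide, 12 high; head 30 wide, 6 thick, top 26 mm above the counter. Lamp's channel: slot 16 mm wide between lips 10.5 mm high, then a cavity 34 wide up to 19.5 mm: 2 mm play each side, 1.5 mm above and below the head.
- entry2 (a point): point on the plate's top 104 mm before home2 along the dock's -x, where a lamp's origin can be set down with 8 mm to spare before rail 2's open end; axes as the dock's. A lamp held by its rib and pressed hard on the plate can tip forward and bind when slid: let it rest lightly, or hold it up to 1 mm above the plate
- catch2 (a joint): sprung steel catch of rail 2: a rounded bump 10 mm wide, standing 5 mm above the rail's head at home2. Value: how far it is pressed down (m), 0 when free or snapped up into the pocket (25 mm long) in the lamp's middle, about 0.0035 while a lamp rides over it. Sliding a lamp over it takes about 5 to 12 N.
- home3 (a point): where a lamp's origin is when fully home on rail 3: on the plate's top, x = 48 mm; axes as the dock's. Rail: stem 12 mm wide, 12 high; head 30 wide, 6 thick, top 26 mm above the counter. Lamp's channel: slot 16 mm wide between lips 10.5 mm high, then a cavity 34 wide up to 19.5 mm: 2 mm play each side, 1.5 mm above and below the head.
- entry3 (a point): point on the plate's top 104 mm before home3 along the dock's -x, where a lamp's origin can be set down with 8 mm to spare before rail 3's open end; axes as the dock's. A lamp held by its rib and pressed hard on the plate can tip forward and bind when slid: let it rest lightly, or hold it up to 1 mm above the plate
- catch3 (a joint): sprung steel catch of rail 3: a rounded bump 10 mm wide, standing 5 mm above the rail's head at home3. Value: how far it is pressed down (m), 0 when free or snapped up into the pocket (25 mm long) in the lamp's middle, about 0.0035 while a lamp rides over it. Sliding a lamp over it takes about 5 to 12 N.
- switch_base: the switch's black block, fixed to the counter to the right of the dock, 70 (x) by 50 (y) by 25 mm high; origin: centre of its underside; the lever's hinge lies 22 mm above it, along the block's y
- switch (a joint): the switch lever's angle (rad): 0 leaning 0.5 rad towards the block's -x (the robot's side, off), 1.0 leaning 0.5 rad to its +x (on). It turns easily (about 1 N at its tip) and stays where it is left. It starts at 0.8 to 1.
- switch_tip (a point): centre of the 26 mm black ball at the lever's end, 80 mm from the hinge; the lever is a steel rod 10 mm thick
- spray: a shoe-spray can, 48 mm across, 160 mm high, to be left alone; origin at the centre of its underside
- case: a brown glasses case, 70 by 160 by 45 mm, to be left alone; origin at the centre of its underside
- dish: a white dish, 100 mm across, 35 mm high, to be left alone; origin at the centre of its underside

How it is judged:
By the outcome, as a careful person would: the job done as asked, in the order asked, and still so for the second after the job is handed in, with the robot touching nothing.
Of lamp0, lamp1, lamp2, lamp3 only 3 to 4 are there at a start; the rules pass over those that are not, and their reading is None.
At some moment in a run one of lamp0, lamp1, lamp2, lamp3 may be knocked a few centimetres aside while the robot is not near it.
Once in a run the grip may slacken for a moment while it holds something.
It also fails if it takes over 210 s, if anything falls off the work surface, if the arm or the gripper's body presses on something with over 40 N, if the wrist force passes 120 N, or if a joint passes its speed limit or range.

ROBOT

A 6-joint arm with a two-finger parallel gripper is mounted at the origin on the work surface. World frame = base frame: x ahead of the robot, y to its left, z up, the work surface at z = 0. Lengths are in m, angles in rad, forces in N, time in s.
With the tool pointing down it reaches from about 0.3 to 0.825 m from the base axis. Payload 5.4 kg.
Tool frame: the origin (TCP) lies at the very end of the fingers, on their centre line; the grasp point (between the pads) lies 19 mm behind it; z points along the fingers, x is the direction in which the jaws open and shut, and the axes are right-handed (so a half turn about z gives the same grasp; the last joint's range is limited). The gripper opens to 92 mm and grips with 3 to 60 N. Pads are 20 mm wide; open, the fingers measure 128 mm over their backs; the gripper's body (75 mm by 189 mm) begins 69 mm behind the grasp point.
Start: joints at [-1.428, 0.158, 1.597, -0, 1.386, -0.21], TCP at [0.199, -0.54, 0.215] pointing down, gripper open.
Joint ranges: [-2.91, 2.91], [-0.94, 2.29], [0.18, 2.7], [-1.29, 4.43], [0.17, 2.64], [-3, 3]. Speed limits (rad/s): [2.57, 2.57, 3.14, 3.14, 3.14, 3.14].

INTERFACE

Orientations are given as a rotation vector (axis times angle).
In Python, from workcell import bot gives the robot as it stands. Calls block until the motion is done:
- bot.goto(position, orientation): joint-space move of the TCP to a pose.
- bot.line_to(position, rot=None, max_speed=0.15): straight line of the TCP; rot=None keeps the orientation; max_speed is the mean speed in m/s.
- bot.set_joints(angles): joint-space move.
- bot.set_gripper(opening, newtons=None): opening from 0.0 (shut) to 1.0 (fully open); newtons is the grip in N (None keeps the last); returns when the fingers have stopped.
- bot.hold(seconds).
- bot.inverse_kinematics(position, orientation): joint angles nearest the present ones, or None.
- bot.read_camera(name): name is "scene" or "top"; returns a dict with "pixels" (420x560x3 uint8, blue, green, red), "fx", "fy", "cx", "cy" (pixels), "R" (3x3) and "t" (3): a world point X has camera coordinates R X + t. Camera axes: x right, y down, z forward; pixel columns grow to the right and rows downward; lengths in m; the calibration is good to about 2 mm. A picture is of the moment at which its call begins. There is no depth.
A pose or a line that the arm cannot do raises bot.MotionError and nothing moves.
- bot.job_done(): hands the job in, once; it reports no verdict.
Readings, each from a call of its own:
- bot.current_clock(): time.
- bot.current_joints(): joint angles.
- bot.current_joint_vel(): joint speeds.
- bot.current_effort(): joint torques, N m.
- bot.current_ee_pos(): TCP position.
- bot.current_tool_rot(): TCP orientation.
- bot.current_contact_force(): force on the tool from outside, world axes, zero at the start.
- bot.current_ft_torque(): the same for the moment, N m.
- bot.current_opening(): opening from 0.0 (shut) to 1.0 (fully open).
Only numpy, scipy, OpenCV 4.12 (cv2) and the standard library are available. Lean on these libraries where they do the work, as an engineer would, in place of code of your own. Each camera call takes 0.05 s, during which the arm holds its last target.

## Working session

There is one attempt and no reset: what is moved stays moved. The work goes in short steps, each a Python script; the robot and the scene stay as the last script left them, time stands still between calls to the robot, and variables do not carry over. Pictures are saved under pics/ and viewed, and the job is handed in when it is done.

```bash
ls; mkdir -p pics; python3 - <<'E'
from workcell import bot
import cv2,numpy as np
for n in("scene","top"):
    c=bot.read_camera(n); cv2.imwrite(f"pics/{n}0.png",c["pixels"])
    print(n,c["fx"],c["fy"],c["cx"],c["cy"],np.round(c["R"],4).tolist(),np.round(c["t"],4).tolist())
print(bot.current_clock(),bot.current_tool_rot(),bot.current_ee_pos())
E
```

```text
pics
scene 425.9970375800557 425.9970375800557 279.5270181271779 209.8447628205103 [[0.5788, 0.8154, 0.0096], [0.587, -0.4085, -0.6989], [-0.566, 0.4102, -0.7151]] [-0.3215, -0.2722, 1.6345]
top 470.0589939411011 470.0589939411011 277.963071686584 214.42831136318543 [[-0.0162, -0.9999, -0.002], [-0.9874, 0.0163, -0.1573], [0.1573, -0.0005, -0.9876]] [0.0074, 0.586, 1.1869]
0.1 [-2.57579357e+00  1.79646769e+00  1.78216506e-03] [ 0.19857608 -0.53903417  0.21373819]
```

View pics/scene0.png

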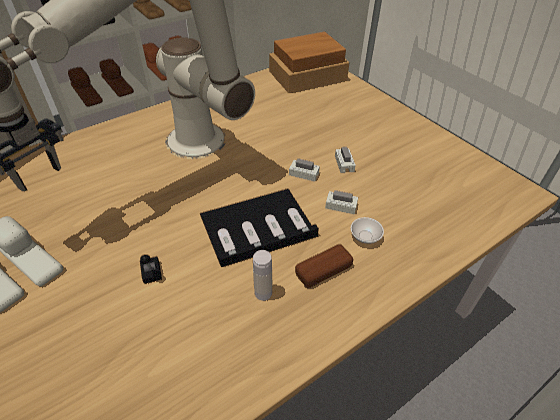

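View pics/top0.png

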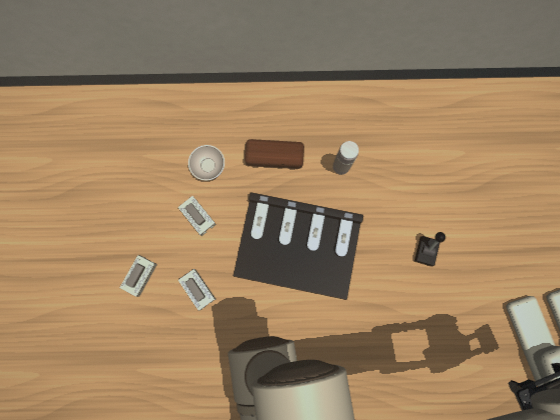

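Top view: three lamps, at about (197,215), (138,276) and (197,290). The dock is at (300,245), the switch ball at (440,238), and the can, case and dish lie beyond the dock. Next I'll crop for measuring.

```bash
python3 - <<'E'
import cv2
a=cv2.imread("pics/top0.png"); b=cv2.imread("pics/scene0.png")
cv2.imwrite("pics/t_dock.png",cv2.resize(a[180:310,225:455],None,fx=3.4,fy=3.4,interpolation=cv2.INTER_CUBIC))
cv2.imwrite("pics/s_dock.png",cv2.resize(b[130:290,130:370],None,fx=3.3,fy=3.3,interpolation=cv2.INTER_CUBIC))
cv2.imwrite("pics/t_lamps.png",cv2.resize(a[185:320,110:230],None,fx=4.4,fy=4.4,interpolation=cv2.INTER_CUBIC))
E
```

```text
(no output)
```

View pics/t_dock.png

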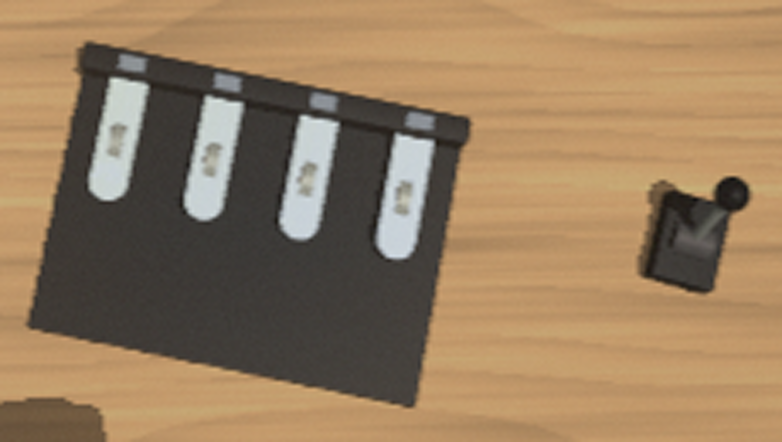

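View pics/s_dock.png

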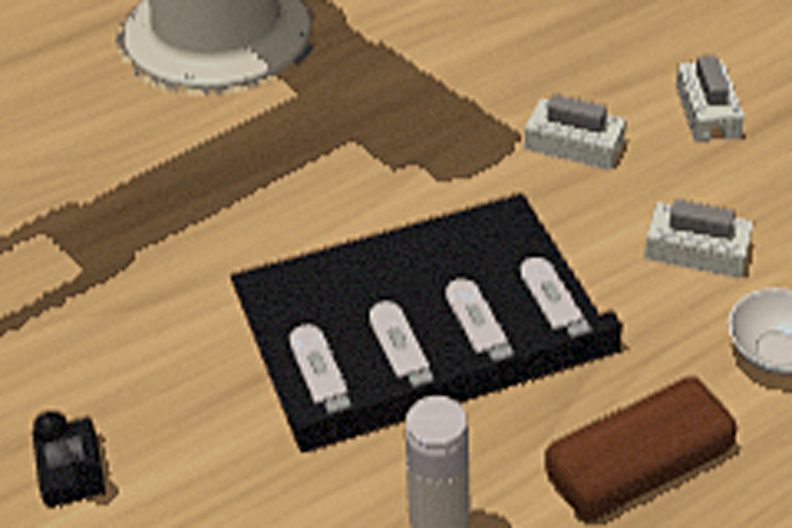

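View pics/t_lamps.png

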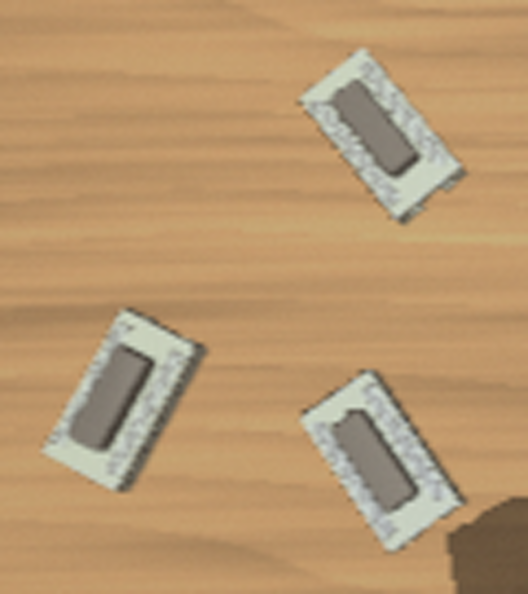

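```bash
cat > h.py <<'E'
from workcell import bot
import cv2,numpy as np
from scipy.spatial.transform import Rotation as Rn
U=6
def cam(n): return bot.read_camera(n)
def toplane(c,uv,z):
    uv=np.asarray(uv,float).reshape(-1,2)
    d=np.c_[(uv[:,0]-c["cx"])/c["fx"],(uv[:,1]-c["cy"])/c["fy"],np.ones(len(uv))]@c["R"]
    o=-c["R"].T@c["t"]
    return (o+d*((z-o[2])/d[:,2])[:,None])
def proj(c,X):
    p=np.asarray(X).reshape(-1,3)@c["R"].T+c["t"]
    return np.c_[c["fx"]*p[:,0]/p[:,2]+c["cx"],c["fy"]*p[:,1]/p[:,2]+c["cy"]]
def whites(c,z,v=150,smax=45,amin=60,amax=1500):
    """contours (world points on plane z) of white blobs, holes filled"""
    im=cv2.resize(c["pixels"],None,fx=U,fy=U,interpolation=cv2.INTER_CUBIC)
    h=cv2.cvtColor(im,cv2.COLOR_BGR2HSV)
    m=((h[...,2]>v)&(h[...,1]<smax)).astype(np.uint8)
    m=cv2.morphologyEx(m,cv2.MORPH_CLOSE,np.ones((7,7)))
    out=[]
    for k in cv2.findContours(m,cv2.RETR_EXTERNAL,cv2.CHAIN_APPROX_NONE)[0]:
        a=cv2.contourArea(k)/U**2
        if a<amin or a>amax: continue
        uv=(k[:,0,:]+.5)/U-.5
        P=toplane(c,uv,z)[:,:2]
        (cx,cy),(w,l),an=cv2.minAreaRect((P*1000).astype(np.float32))
        if w<l: w,l,an=l,w,an+90
        out.append(dict(px=uv.mean(0),c=np.array([cx,cy]),L=w,W=l,yaw=np.deg2rad((an+90)%180-90),P=P))
    return out
E
python3 - <<'E'
from h import *
for n in("top","scene"):
    c=cam(n)
    for z in (.026,.032):
        print(n,z)
        for r in whites(c,z):
            if r["L"]<140: print(r["px"].round(1),r["c"].round(1),round(r["L"],1),round(r["W"],1),round(np.rad2deg(r["yaw"]),1))
E
```

```text
top 0.026
[308.1 401. ] [110.5 -69.6] 93.8 85.9 8.5
[553.1 361.4] [ 199.7 -694.2] 57.2 32.0 -6.3
[531.5 323.9] [ 291.8 -647.8] 130.0 73.6 17.5
[556.7 304.1] [ 341.5 -714.1] 67.2 23.6 -6.3
[196.  289.4] [395.6 214.8] 97.8 51.0 34.3
[136.6 275.4] [434.6 369.8] 96.7 50.9 -28.1
[343.5 236.8] [ 524.3 -174.1] 96.4 30.8 -12.5
[315.3 231.1] [ 540.7 -100. ] 96.3 30.8 -12.5
[287.2 225.4] [557.  -25.6] 96.6 30.5 -12.6
[259.2 219.7] [573.4  48.6] 96.4 30.7 -12.5
[196.2 215.6] [590.5 215.7] 101.3 51.1 38.6
[205.8 162.5] [736.6 191.2] 98.6 97.7 0.8
[349.2 149.5] [ 765.9 -198.6] 49.2 48.5 89.0
top 0.032
[308.1 401. ] [111.9 -69.3] 93.3 85.5 8.5
[553.1 361.4] [ 200.6 -690.8] 57.0 31.9 -6.3
[531.5 323.9] [ 292.2 -644.7] 129.4 73.3 17.5
[556.7 304.1] [ 341.7 -710.6] 66.9 23.5 -6.3
[196.  289.4] [395.6 213.7] 97.3 50.7 34.3
[136.6 275.4] [434.4 368. ] 96.2 50.6 -28.1
[343.5 236.8] [ 523.6 -173.3] 95.9 30.6 -12.5
[315.3 231.1] [540.  -99.5] 95.8 30.6 -12.5
[287.2 225.4] [556.2 -25.5] 96.1 30.4 -12.6
[259.2 219.7] [572.5  48.3] 95.9 30.5 -12.5
[196.2 215.6] [589.6 214.6] 100.8 50.9 38.6
[205.8 162.5] [73
[... 476 characters left out ...]
.8 54.7 38.3
[303.6 168.3] [393.8 218.4] 96.6 55.6 34.0
[345.4 157.6] [432.  373.3] 100.1 53.4 -28.9
[19.4 55.7] [-1038.5  -396.1] 95.8 48.3 -59.8
scene 0.032
[  6.2 288.8] [ 334.5 -719.3] 126.5 48.3 -10.8
[261.1 259.4] [ 643.3 -127. ] 60.0 50.6 -69.9
[227.  242.6] [ 532.2 -174.7] 101.8 30.3 -12.7
[251.7 235. ] [ 548.4 -101.4] 102.1 30.8 -12.8
[366.7 229.4] [734.  192.7] 99.1 97.8 -23.8
[  8.2 231.2] [ 126.8 -673. ] 123.4 61.5 -10.8
[273.5 225.2] [558.5 -26.3] 89.2 31.4 -12.4
[296.4 218.4] [575.1  47.3] 89.6 31.5 -12.6
[341.7 200.7] [594.4 215.8] 96.2 54.3 38.3
[303.6 168.3] [399.3 213.7] 96.0 55.2 34.0
[345.4 157.6] [437.2 367.7] 99.5 53.1 -28.9
[19.4 55.7] [-1024.   -396.9] 95.2 48.0 -59.8
```

```bash
python3 - <<'E'
from h import *
c=cam("top");s=cam("scene")
a=c["pixels"][222:275,405:458];b=s["pixels"][245:295,130:180]
cv2.imwrite("pics/sw1.png",np.hstack([cv2.resize(a,(390,400),interpolation=cv2.INTER_CUBIC),cv2.resize(b,(400,400),interpolation=cv2.INTER_CUBIC)]))
for n,q,ro in(("top",c,(410,225,450,272)),("scene",s,(133,250,168,290))):
    x0,y0,x1,y1=ro
    im=cv2.resize(q["pixels"][y0:y1,x0:x1],None,fx=6,fy=6,interpolation=cv2.INTER_CUBIC)
    g=im.max(2); m=(g<75).astype(np.uint8)
    m=cv2.morphologyEx(m,cv2.MORPH_CLOSE,np.ones((15,15)))
    k=max(cv2.findContours(m,0,1)[0],key=cv2.contourArea)
    m2=cv2.erode(m,cv2.getStructuringElement(2,(61,61)))
    r=cv2.minAreaRect(k); print(n,cv2.contourArea(k)/36)
    d=cv2.distanceTransform(m,cv2.DIST_L2,5);print(d.max()/6, np.array(np.unravel_index(d.argmax(),d.shape))[::-1]/6+[x0,y0])
E
```

```text
top 598.9722222222222
5.5958657 [420.66666667 257.16666667]
scene 488.02777777777777
7.1666665 [154.         274.33333333]
```

View pics/sw1.png

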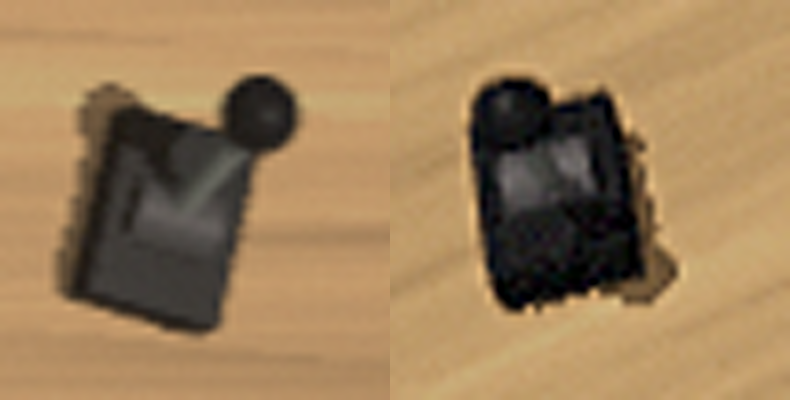

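Left picture: the ball is at (440.3,237.1) in top, and block corners are at about (433.5,265.4), (416.5,261.1) and (421,237.6). In scene, the ball is at (145.1,259.4).

```bash
python3 - <<'E'
from h import *
c=cam("top");s=cam("scene")
def ray(q,u):
    a=toplane(q,[u],.0)[0];b=toplane(q,[u],.2)[0];return a,(b-a)/np.linalg.norm(b-a)
a,d=ray(c,(440.3,237.1));b,e=ray(s,(145.1,259.4))
t=np.linalg.lstsq(np.c_[d,-e],b-a,rcond=None)[0]
print("ball",a+d*t[0],b+e*t[1])
P=toplane(c,[(433.5,265.4),(416.5,261.1),(421,237.6)],.025);print(P, np.linalg.norm(P[0]-P[1]),np.linalg.norm(P[2]-P[1]),np.rad2deg(np.arctan2(*(P[2]-P[1])[[1,0]])),(P[0]+P[2])/2)
# dock fit
D=[]
for q in (c,s):
    w=[r for r in whites(q,.026) if 85<r["L"]<106 and 28<r["W"]<33]
    w.sort(key=lambda r:r["c"][1]); C=np.array([r["c"] for r in w]);
    v=C[3]-C[0]; print(len(w),np.linalg.norm(v),np.rad2deg(np.arctan2(-v[0],v[1])),C.mean(0))
E
```

```text
ball [ 0.51422403 -0.40639815  0.09578503] [ 0.51610868 -0.40263337  0.09467758]
[[ 0.44740936 -0.40785295  0.025     ]
 [ 0.45936614 -0.36400416  0.025     ]
 [ 0.52113028 -0.37978229  0.025     ]] 0.045449755802394756 0.06374761409616968 -14.330172426209039 [ 0.48426982 -0.39381762  0.025     ]
4 228.0541285337814 -12.417170458678706 [548.84130859 -62.75759649]
4 227.58181736029982 -10.951233254921892 [549.01081848 -60.84400368]
```

```bash
cat >> h.py <<'E'
def rv(psi):
    c,s=np.cos(psi),np.sin(psi)
    return Rn.from_matrix(np.array([[c,s,0],[s,-c,0],[0,0,-1.]])).as_rotvec()
SW=np.array([.484,-.394]); SU=np.array([.974,-.225]); SPSI=np.deg2rad(90-13)
def swp(x,z): return [*(SW+SU*x),z]
def dF(f0): return np.array(bot.current_contact_force())-f0
def best_psi(pos,psi):
    q0=np.array(bot.current_joints()); o=[]
    for k in(0,np.pi,-np.pi):
        q=bot.inverse_kinematics(pos,rv(psi+k))
        if q is not None: o.append((abs(q[5]),psi+k))
    return min(o)[1]
def push(x0,x1,lim=6):
    n=int(abs(x1-x0)/.004)+1; z=.08
    bot.line_to(swp(x0,z),max_speed=.12)
    f0=np.array(bot.current_contact_force())
    sg=np.sign(x1-x0)
    for x in np.linspace(x0,x1,n)[1:]:
        bot.line_to(swp(x,z),max_speed=.06)
        f=dF(f0); 
        if abs(f[:2]@SU)>lim: break
    print("stop",round(x,4),f.round(1),bot.current_clock())
E
python3 - <<'E'
from h import *
bot.set_gripper(0.0,10)
p=swp(.095,.2); psi=best_psi(p,SPSI); print(psi)
bot.goto(p,rv(psi))
push(.095,-.03)
x=(np.array(bot.current_ee_pos())[:2]-SW)@SU
bot.line_to(swp(x+.012,.08)); bot.line_to(swp(x+.02,.2))
cv2.imwrite("pics/s2.png",cam("scene")["pixels"]);cv2.imwrite("pics/t2.png",cam("top")["pixels"])
print(bot.current_clock())
E
```

```text
-1.7976891295541593
stop -0.0179 [14.  -4.  -8.5] 11.3667
12.6667
```

```bash
python3 - <<'E'
import cv2,numpy as np
a=cv2.imread("pics/t2.png");b=cv2.imread("pics/s2.png")
cv2.imwrite("pics/v2.png",np.hstack([cv2.resize(a[215:285,395:465],(390,390),interpolation=2),cv2.resize(b[220:300,110:190],(400,390),interpolation=2)]))
E
```

```text
(no output)
```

View pics/v2.png

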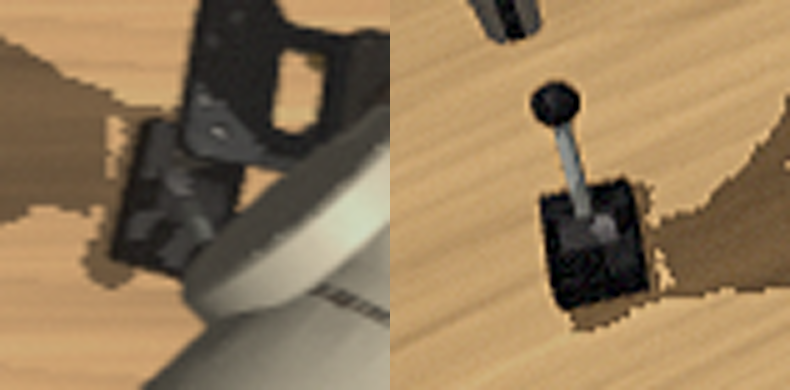

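View pics/t2.png

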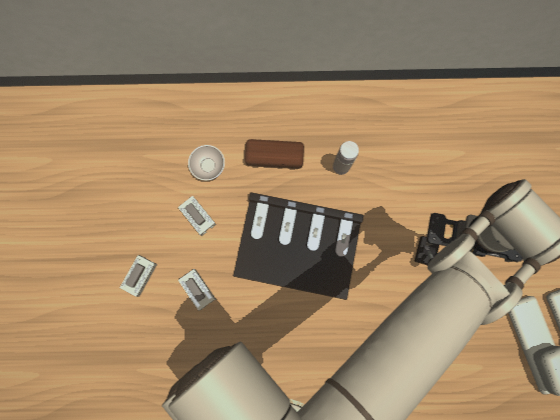

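The lever now leans towards the robot (ball at about (143,241) in scene), and the push ended on a firm stop. Next is the first lamp: pick it and set it down at entry 1, then look.

```bash
cat >> h.py <<'E'
DY=np.deg2rad(-12.45); DX=np.array([np.cos(DY),np.sin(DY)]); DV=np.array([-np.sin(DY),np.cos(DY)])
DO=np.array([.5489,-.0618])-.0485*DX
def dk(x,y): return DO+DX*x+DV*y
def loc(p): p=np.asarray(p)[:2]-DO; return np.array([p@DX,p@DV])
RY=[-.114,-.038,.038,.114]
def lamps(c=None,z=.032):
    c=c or cam("top")
    return [r for r in whites(c,z) if 88<r["L"]<108 and 46<r["W"]<58 and r["c"][0]>300]
def pick(xy,yaw,N=25):
    psi=best_psi([*xy,.12],yaw+np.pi/2)
    bot.set_gripper(.5,N)
    bot.goto([*xy,.14],rv(psi))
    f0=np.array(bot.current_contact_force())
    bot.line_to([*xy,.036],max_speed=.12)
    print("down",dF(f0).round(1))
    bot.set_gripper(0,N); print("open",bot.current_opening()*92)
    bot.line_to([*xy,.061],max_speed=.08); print("lift",dF(f0).round(1),bot.current_opening()*92)
    return psi
def near(psi,t):
    return t+np.pi*np.round((psi-t)/np.pi)
def to_entry(k,psi,off=0.,x=-.056):
    t=near(psi,DY+np.pi/2)
    bot.line_to([*dk(x-.045,RY[k]+off),.061],rot=rv(t),max_speed=.12)
    bot.line_to([*dk(x,RY[k]+off),.061],max_speed=.1)
    bot.line_to([*dk(x,RY[k]+off),.0437],max_speed=.05)
    print("entry open",bot.current_opening()*92, bot.current_contact_force(),bot.current_clock())
    return t
E
python3 - <<'E'
from h import *
L=lamps()
for l in L: print(l["c"].round(1),l["L"].round(1),l["W"].round(1),np.rad2deg(l["yaw"]).round(1))
l=min(L,key=lambda l:np.hypot(*(l["c"]-[396,214])))
psi=pick(l["c"]/1000,l["yaw"])
t=to_entry(1,psi); 
bot.set_gripper(.5)
p=np.array(bot.current_ee_pos())
bot.line_to([p[0],p[1],.14],max_speed=.2)
bot.goto([.40,-.33,.25],rv(t))
c=cam("top");cv2.imwrite("pics/t3.png",c["pixels"]);cv2.imwrite("pics/s3.png",cam("scene")["pixels"])
for l in lamps(c,.04): print(l["c"].round(1),l["L"].round(1),l["W"].round(1),np.rad2deg(l["yaw"]).round(2),loc(l["c"]/1000).round(4))
for r in whites(c,.026):
    if 85<r["L"]<106 and 28<r["W"]<33:print(loc(r["c"]/1000).round(4),r["L"])
print(p,loc(p),bot.current_clock())
E
```

```text
Traceback (most recent call last):
AttributeError: 'float' object has no attribute 'round'
```

```bash
cat >> h.py <<'E'
def pl(L):
    for l in L: print("lamp",l["c"].round(1),round(l["L"],1),round(l["W"],1),round(float(np.rad2deg(l["yaw"])),2),loc(l["c"]/1000).round(4))
E
python3 - <<'E'
from h import *
L=lamps();pl(L)
l=min(L,key=lambda l:np.hypot(*(l["c"]-[396,214])))
psi=pick(l["c"]/1000,l["yaw"])
t=to_entry(1,psi); 
bot.set_gripper(.5)
p=np.array(bot.current_ee_pos())
bot.line_to([p[0],p[1],.14],max_speed=.2)
bot.goto([.40,-.33,.25],rv(t))
c=cam("top");cv2.imwrite("pics/t3.png",c["pixels"]);cv2.imwrite("pics/s3.png",cam("scene")["pixels"])
pl(lamps(c,.04))
for r in whites(c,.026):
    if 85<r["L"]<106 and 28<r["W"]<33:print(loc(r["c"]/1000).round(4),r["L"])
print(p,loc(p),bot.current_clock())
E
```

```text
lamp [399.2 216.3] 88.4 51.5 33.97 [-0.1576  0.2393]
lamp [434.3 367.9] 96.2 51.0 -28.0 [-0.156   0.3949]
lamp [589.5 214.6] 101.0 50.9 38.63 [0.0286 0.2786]
down [-0.7  1.  -0.2]
open 21.73827704923772
lift [-0.7  0.3 -3.8] 21.51592102475443
entry open 21.912909517133603 [-3.47038968  0.53040397  6.05246362] 21.35
lamp [ 325.2 -690.4] 107.8 56.8 -53.14 [-0.0344 -0.662 ]
lamp [434.1 365.5] 95.6 50.4 -28.03 [-0.1557  0.3925]
lamp [439.8 -79.8] 88.2 50.6 -12.25 [-0.0542 -0.0411]
lamp [588.1 213.2] 100.3 50.5 38.72 [0.0275 0.277 ]
[-0.4051 -0.0531] 90.62755584716797
[ 0.053  -0.1149] 88.11436462402344
[ 0.0488 -0.0389] 96.43470764160156
[0.0485 0.0371] 96.7051010131836
[0.0486 0.113 ] 96.65026092529297
[ 0.43861588 -0.07637021  0.04362035] [-0.05604958 -0.03800347] 23.7
```

View pics/t3.png

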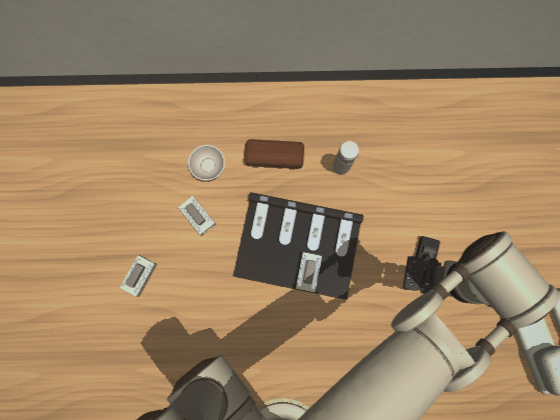

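```bash
python3 - <<'E'
from h import *
a=cv2.imread("pics/t3.png");b=cv2.imread("pics/s3.png")
c=cam("top");s=cam("scene")
cv2.imwrite("pics/v3.png",np.hstack([cv2.resize(a[215:305,285:365],(400,450),interpolation=2),cv2.resize(b[185:275,195:275],(400,450),interpolation=2)]))
for v in (130,150,170):
  print(v);pl([r for r in whites(s,.04,v=v) if abs(loc(r["c"]/1000)-[-.055,-.04]).max()<.03])
  pl([r for r in whites(c,.04,v=v) if abs(loc(r["c"]/1000)-[-.055,-.04]).max()<.03])
for r in whites(s,.026):
    if 80<r["L"]<106 and 28<r["W"]<33:print(loc(r["c"]/1000).round(4),r["L"])
E
```

```text
130
lamp [449.8 -82.5] 115.1 56.3 -12.68 [-0.0438 -0.0415]
lamp [438.6 -79.6] 91.4 51.5 -12.33 [-0.0554 -0.0412]
150
lamp [443.2 -78.9] 98.2 52.1 -13.08 [-0.051  -0.0395]
lamp [439.7 -79.8] 88.2 50.6 -12.32 [-0.0542 -0.0411]
170
lamp [441.4 -78.7] 91.4 50.9 -12.51 [-0.0528 -0.0396]
lamp [440.  -79.8] 86.8 49.6 -12.25 [-0.054  -0.0411]
[ 0.0559 -0.1126] 93.86068725585938
[0.0449 0.0389] 90.36357116699219
[0.0455 0.1148] 90.19606018066406
```

View pics/v3.png

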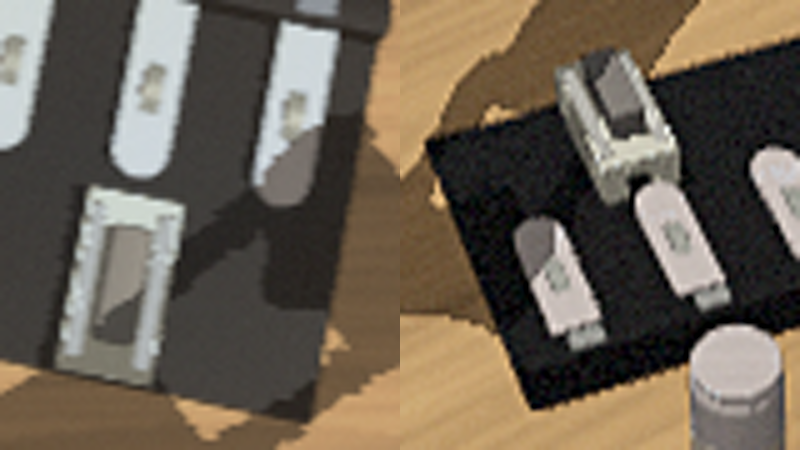

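Both views put the lamp about 2.3 mm to the -y side of rail 1 (top: -41.1 against -38.9 mm; scene: -39.5 against about -37 mm). I'll regrip, shift by that much, lift slightly and slide with force watch.

```bash
cat >> h.py <<'E'
DO0=DO.copy(); DO=DO0+.0023*DV
def slide(k,x0,z,off=0.,xmax=.056,lim=22):
    f0=np.array(bot.current_contact_force()); x=x0; st=.006
    while x<xmax:
        x=min(x+(st if x<.035 else .002),xmax)
        bot.line_to([*dk(x,RY[k]+off),z],max_speed=.05)
        f=dF(f0); fx,fy=f[:2]@DX,f[:2]@DV
        print(f"{x*1e3:.0f}:{fx:.0f}/{fy:.0f}/{f[2]:.0f}",end=" ")
        if -fx>lim or abs(fy)>20 : print("LIMIT"); break
    print("\nopening",bot.current_opening()*92,"loc",loc(bot.current_ee_pos()),bot.current_clock())
    return x
E
python3 - <<'E'
from h import *
p=dk(-.056,RY[1]-.0023); t=near(-1.8,DY+np.pi/2)
psi=best_psi([*p,.14],DY+np.pi/2)
bot.goto([*p,.14],rv(psi)); bot.line_to([*p,.0437],max_speed=.12)
a=np.array(bot.current_contact_force()); bot.set_gripper(0,25); print(bot.current_opening()*92,dF(a).round(1))
for z in(.0442,.0447,.0452): bot.line_to([*p,z],max_speed=.03); print(z,dF(a).round(1))
bot.line_to([*dk(-.056,RY[1]),.0447],max_speed=.03); print(dF(a).round(1))
slide(1,-.056,.0447,xmax=.02)
E
```

```text
21.73765178761725 [-0.3 -1.2  1.6]
0.0442 [-0.5  0.7  0.6]
0.0447 [ 0.1  0.  -3.2]
0.0452 [ 0.8 -0.8 -4. ]
[ 0.1 -1.2 -3.3]
-50:-0/0/0 -44:-1/0/1 -38:-0/0/0 -32:-1/1/0 -26:0/1/0 -20:1/1/0 -14:0/1/1 -8:0/1/1 -2:-3/2/5 4:-0/1/5 10:-0/2/5 16:-0/0/3 20:-1/1/5 
opening 21.614607219708198 loc [ 0.02029476 -0.03801719] 30.7667
```

It slides freely. Continuing to home.

```bash
python3 - <<'E'
from h import *
slide(1,.02,.0447,xmax=.056,lim=18)
E
```

```text
26:0/0/-1 32:1/-1/0 38:1/0/0 40:0/1/0 42:-0/-1/-1 44:1/1/-1 46:2/0/-1 48:2/-1/-3 50:1/-0/-4 52:0/-0/-3 54:-9/-1/4 56:-15/-1/10 
opening 21.53681796032393 loc [ 0.05171141 -0.03783811] 33.8167
```

```bash
cat >> h.py <<'E'
def release(k):
    p=np.array(bot.current_ee_pos()); x=loc(p)[0]
    bot.line_to([*dk(x-.001,RY[k]),.0447],max_speed=.03)
    bot.set_gripper(.5); bot.line_to([*dk(x-.001,RY[k]),.15],max_speed=.2)
E
python3 - <<'E'
from h import *
release(1)
bot.goto([.42,-.05,.28],rv(best_psi([.42,-.05,.28],DY+np.pi/2)))
c=cam("top");cv2.imwrite("pics/t4.png",c["pixels"]);s=cam("scene");cv2.imwrite("pics/s4.png",s["pixels"])
pl(lamps(c,.04));print();pl(lamps(s,.04));print(bot.current_clock())
E
```

```text
lamp [434.  365.8] 95.2 50.1 -28.05 [-0.1559  0.3905]
lamp [589.6 214.2] 96.8 50.4 38.77 [0.0287 0.276 ]

lamp [ 541.7 -101.3] 98.1 52.6 -12.07 [ 0.05   -0.0424]
lamp [600.2 209.6] 95.5 53.9 38.31 [0.0401 0.2738]
lamp [444.3 360.2] 98.7 52.6 -28.87 [-0.1446  0.3872]
36.2167
```

View pics/t4.png

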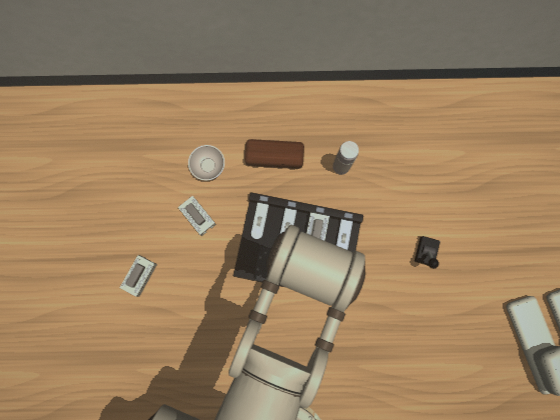

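View pics/s4.png

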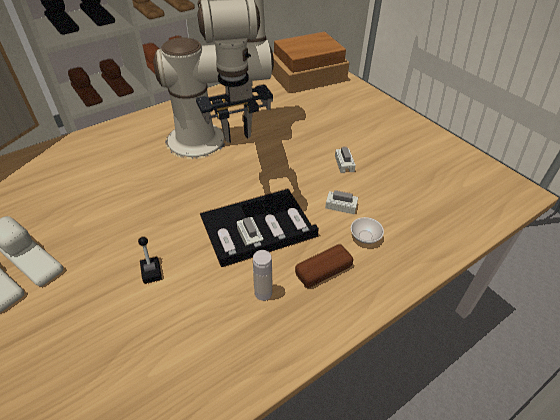

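Lamp A is home on rail 1 (scene x ≈ 50 mm, at the stop). Now lamp B at top (196,216) goes to rail 2.

```bash
python3 - <<'E'
from h import *
L=lamps(); pl(L)
l=min(L,key=lambda l:np.hypot(*(l["c"]-[590,215])))
psi=pick(l["c"]/1000,l["yaw"])
t=to_entry(2,psi)
p=np.array(bot.current_ee_pos())
bot.line_to([*dk(-.056,RY[2]),.0447],max_speed=.03)
print(bot.current_opening()*92,bot.current_contact_force())
if bot.current_opening()*92>18: slide(2,-.056,.0447,xmax=.02,lim=12)
E
```

```text
lamp [434.3 368.2] 95.8 50.4 -27.99 [-0.1561  0.3929]
lamp [591.  215.7] 97.2 50.8 38.72 [0.0297 0.2778]
down [1.2 0.5 1.6]
open 21.607358990093985
lift [ 0.2  0.1 -2.2] 21.87982936582764
entry open 21.898909369922904 [-3.58350215  0.72657934  5.55582923] 43.275
21.460405404260065 [-0.7083422  -0.50315392 -3.14574954]
-50:1/1/-0 -44:0/2/-0 -38:1/-0/-0 -32:0/-0/-0 -26:1/0/-0 -20:0/1/0 -14:1/1/0 -8:-2/1/3 -2:2/-0/3 4:1/0/4 10:0/-1/4 16:1/1/4 20:0/2/4 
opening 21.59808573535253 loc [0.02029504 0.03798165] 46.975
```

```bash
python3 - <<'E'
from h import *
slide(2,.02,.0447,xmax=.056,lim=12)
release(2)
bot.goto([.42,.1,.28],rv(best_psi([.42,.1,.28],DY+np.pi/2)))
L=lamps();pl(L);s=cam("scene");pl(lamps(s,.04));cv2.imwrite("pics/s5.png",s["pixels"]);cv2.imwrite("pics/t5.png",cam("top")["pixels"])
E
```

```text
26:-1/-1/-0 32:2/-0/-0 38:2/-2/-1 40:1/-1/-1 42:2/-1/-3 44:-0/-1/-4 46:0/-2/-4 48:-6/-1/0 50:-13/-3/5 LIMIT

opening 22.32324202052057 loc [0.04585341 0.03814489] 49.275
lamp [434.3 368.1] 96.0 50.6 -27.99 [-0.1561  0.3928]
lamp [ 540.7 -102.3] 97.1 50.6 -12.61 [ 0.0492 -0.0436]
lamp [557.3 -25.7] 97.8 50.6 -12.49 [0.0489 0.0348]
lamp [ 541.7 -101.2] 98.0 52.5 -12.22 [ 0.05   -0.0423]
lamp [558.6 -25.1] 98.0 52.2 -12.53 [0.05   0.0356]
lamp [444.3 360.4] 98.5 52.2 -28.87 [-0.1447  0.3874]
```

View pics/s5.png

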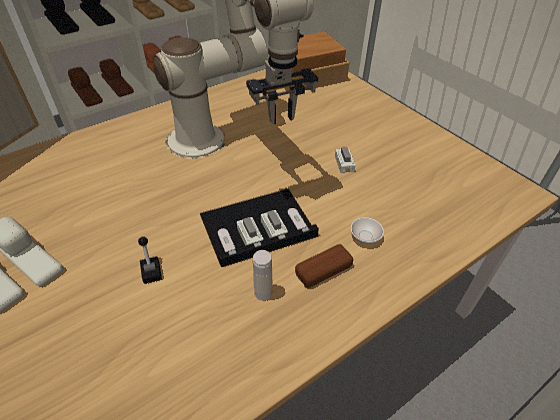

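Lamps 1 and 2 sit level at x ≈ 49–50 mm. Now the third lamp, at (137,275) in top, goes to rail 3.

```bash
python3 - <<'E'
from h import *
L=[l for l in lamps() if loc(l["c"]/1000)[1]>.2]; pl(L)
l=L[0]
psi=pick(l["c"]/1000,l["yaw"])
t=to_entry(3,psi)
bot.line_to([*dk(-.056,RY[3]),.0447],max_speed=.03)
print(bot.current_opening()*92,bot.current_contact_force())
if bot.current_opening()*92>18: slide(3,-.056,.0447,xmax=.02,lim=12)
E
```

```text
lamp [434.4 368.1] 96.0 50.5 -28.14 [-0.156   0.3928]
down [-0.8  1.4  0.7]
open 22.01245020644973
lift [ 0.4  0.5 -3.6] 21.905079330677612
entry open 21.3695628689339 [-3.85950814  0.94321449  5.22914784] 60.45
21.529743079030226 [ 0.39639867  0.42143269 -3.92587989]
-50:-1/-1/0 -44:0/-1/-0 -38:-1/0/0 -32:-1/-0/1 -26:-1/-1/1 -20:-1/0/0 -14:-1/-1/0 -8:0/-0/2 -2:-2/-1/3 4:1/-1/3 10:1/-1/4 16:1/-1/4 20:-1/-1/5 
opening 21.715238314687323 loc [0.02029501 0.11395978] 64.15
```

```bash
python3 - <<'E'
from h import *
slide(3,.02,.0447,xmax=.056,lim=12)
release(3)
bot.set_gripper(0)
bot.goto([.40,-.30,.28],rv(best_psi([.40,-.30,.28],DY+np.pi/2)))
c=cam("top");pl(lamps(c,.04));s=cam("scene");pl(lamps(s,.04));cv2.imwrite("pics/s6.png",s["pixels"]);cv2.imwrite("pics/t6.png",c["pixels"])
print(bot.current_clock())
E
```

```text
26:-0/1/-1 32:0/1/-2 38:0/1/-0 40:-0/1/-1 42:1/1/-1 44:-0/-0/-2 46:2/1/-3 48:1/2/-5 50:1/1/-5 52:-5/0/-2 54:-12/-0/3 56:-17/1/9 LIMIT

opening 22.12158183005681 loc [0.05099165 0.11410062] 67.2
lamp [ 539.7 -101.6] 97.1 50.7 -12.56 [ 0.0481 -0.0432]
lamp [556.2 -25.5] 97.5 50.7 -12.43 [0.0478 0.0347]
lamp [573.2  48.5] 96.2 50.9 -12.45 [0.0485 0.1107]
lamp [ 541.7 -101.3] 98.1 52.8 -12.23 [ 0.05   -0.0424]
lamp [558.5 -25.1] 98.2 52.2 -12.53 [0.0499 0.0356]
lamp [575.3  48.5] 98.1 53.7 -12.59 [0.0505 0.1111]
71.675
```

View pics/t6.png

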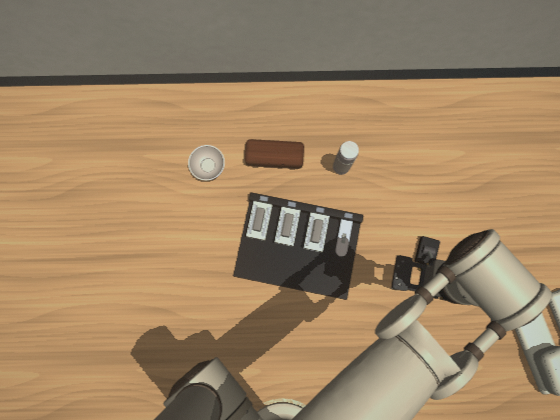

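View pics/s6.png

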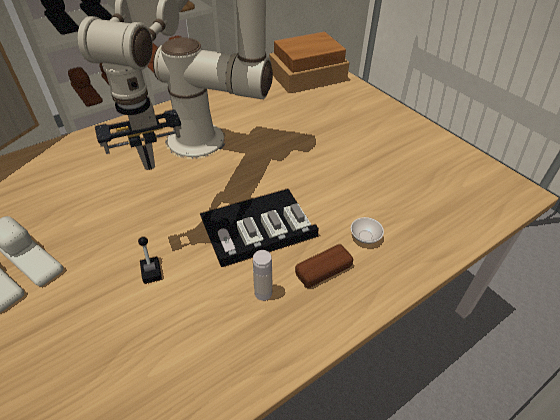

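All three lamps on the counter are on rails 1–3, and no other lamp is in either view. Now switch the dock on.

```bash
python3 - <<'E'
from h import *
p=swp(-.095,.2); bot.goto(p,rv(best_psi(p,SPSI)))
push(-.095,.03)
x=(np.array(bot.current_ee_pos())[:2]-SW)@SU
bot.line_to(swp(x-.012,.08)); bot.line_to(swp(x-.02,.2))
bot.goto([.2,-.45,.25],rv(best_psi([.2,-.45,.25],SPSI)))
c=cam("top");pl(lamps(c,.04));s=cam("scene");pl(lamps(s,.04));cv2.imwrite("pics/s7.png",s["pixels"]);cv2.imwrite("pics/t7.png",c["pixels"])
print(bot.current_clock())
E
```

```text
stop 0.0219 [-15.3   4.9   6.8] 80.5833
lamp [ 539.8 -101.6] 96.5 50.5 -12.59 [ 0.0482 -0.0432]
lamp [556.2 -25.5] 97.3 50.4 -12.49 [0.0478 0.0347]
lamp [573.2  48.5] 96.0 50.7 -12.53 [0.0484 0.1106]
lamp [ 541.7 -101.1] 97.8 52.7 -12.39 [ 0.0499 -0.0423]
lamp [558.5 -25.1] 98.1 52.3 -12.44 [0.0499 0.0356]
lamp [575.4  48.5] 98.3 53.7 -12.59 [0.0506 0.1111]
83.0167
```

View pics/t7.png

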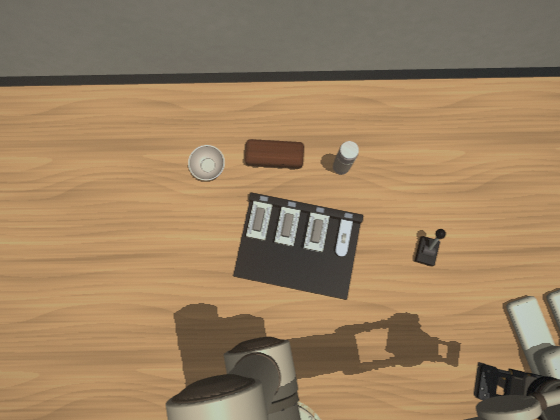

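View pics/s7.png

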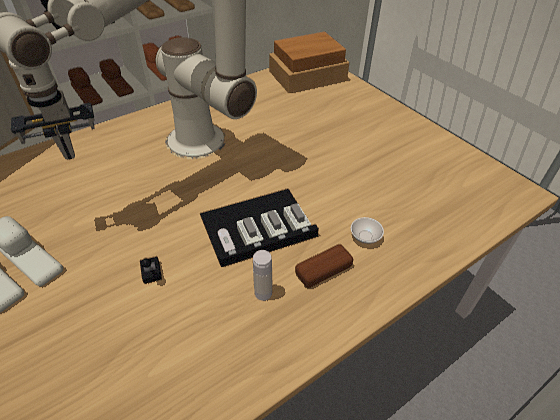

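Top shows the ball at (441,234), further over than at the start, so the lever is fully on. The lamps are unmoved at home, and the can, case and dish are where they were.

```bash
python3 - <<'E'
from h import *
bot.job_done(); print(bot.current_clock())
E
```

```text
the job is handed in; nothing more can be done
the job is handed in; nothing more can be done
```

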